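# Slide the top heat-spreader plate off the stack and into the driver housing

### The arm

A 7-joint arm with a two-finger parallel gripper is mounted at the origin on a cart in front of the work surface, level with it; the furniture and walls round the work are solid. World frame = base frame: x ahead of the robot, y to its left, z up, the work surface at z = 0. Lengths are in m, angles in rad, forces in N, time in s.
With the tool pointing down it reaches from about 0.4 to 0.85 m from the base axis. Payload 10.4 kg.
Tool frame: the origin (TCP) lies midway between the tips of the shut fingers; the grasp point (between the pads) lies 19 mm behind it (arm.grip_depth is the distance from the TCP to the grasp point, in m); z points along the fingers, y is the line along which they close (so a half turn about z gives the same grasp; the last joint's range is limited). The gripper opens to 87 mm and grips with 3 to 60 N. Pads are 19 mm wide; open, the fingers measure 117 mm over their backs; the gripper's body (75 mm by 190 mm) begins 51 mm behind the grasp point.
Start: joints at [-1.136, 0.332, -0.065, 1.46, 0.022, 1.35, -0.088], TCP at [0.276, 0.561, 0.197] pointing down, gripper open.
Joint ranges: [-2.6, 2.6], [-0.5, 2.12], [-1.47, 1.34], [0.16, 2.42], [-1.27, 4.41], [0.06, 2.06], [-2.6, 2.6]. Speed limits (rad/s): [2.22, 2.22, 2.79, 2.79, 3.14, 3.14, 3.14].

### API

Orientations are given as a unit quaternion [w, x, y, z].
In Python, from rig import arm gives the robot as it stands.
- The arm moves only by the shell command python3 -m crank 'ROWS'. ROWS is JSON, a list of rows, each a list of 3 entries, a list of its own where there are three numbers: the shift along the tool's x, y, z in cm, then the turn, a rotation vector about the tool's x, y, z in degrees, then the finger opening in cm, from 0 to 8.7. A call has 1 to 20 rows; each row is the pose to reach, as a shift and turn from the pose commanded when the call began, along the tool's axes at that moment; what a row does not reach only later rows make up. A row lasts 1/10 s, in which the tool goes at most 50 mm and 8.59 degrees, less where a joint would pass 70% of its speed; a pose out of reach is approached as far as the arm can. A call with a gripper value outside its range is refused whole. The fingers move at their own pace and stop on an object; the grip force is fixed at half the most. Time passes only in rows, so rows that repeat a pose let the fingers close. It gives the time, the measured TCP pose, the force, the opening and the grip force at its end, in the units of the state.
- arm.sense(): the state, without advancing time (a new reading comes with each control period).
- arm.snapshot(name): name is "scene" or "top" or "wrist"; returns a dict with "pixels" (400x640x3 uint8, red, green, blue), "fx", "fy", "cx", "cy" (pixels), "R" (3x3) and "t" (3): a world point X has camera coordinates R X + t. Camera axes: x right, y down, z forward; pixel columns grow to the right and rows downward; lengths in m; the calibration is good to about 2 mm. A picture is of the moment at which its call begins. There is no depth.
- arm.hand_in(): hands the job in; it is judged then, once.
The state is a dict: "time": time; "joint_positions": joint angles; "qd": joint speeds; "joint_efforts": joint torques, N m; "position": TCP position; "orientation": TCP orientation; "ft_force": force on the tool from outside, world axes, zero at the start; "ft_torque": the same for the moment, N m; "gripper_width": opening from 0.0 (shut) to 1.0 (fully open); "finger_force": force on a finger pad.
Only numpy, scipy, OpenCV 4.12 (cv2) and the standard library are available. Lean on these libraries where they do the work, as an engineer would, in place of code of your own. Each camera call takes 0.05 s, during which the arm holds its last target. There are 200 camera calls.

### The job

Load the driver housing with one heat-spreader plate. Slide the top plate of the stack out over the tray's open front until well over a quarter of it overhangs and can be taken hold of, pressing on it only lightly so that it is not scuffed and the plates beneath stay just where they are. Then, without dropping it, feed it into the guide grooves of the housing from the open end and push it gently until it is fully home against the closed end, leaving the other things on the bench alone.

Things in the scene. Friction and masses are not known exactly. Their poses are not given: they have to be found in the camera images.
- plate_top_center (a point): centre (half-way up) of the top plate of the stack: plain bare aluminium, 110 long (its x) x 60 wide (its y) x 6 mm thick, about 0.1 kg, flat and smooth, with a small screw hole near each corner (no use for hooking); z up. The same either way round.
- plate_top: the same plate; origin at the centre of its underside. Plates slide on one another with a friction coefficient of about 0.25, far less than a finger pad on a plate. 3 to 10 N is a right pressure for dragging it; pressing with over 20 N scuffs it. The stack is rigid: half a millimetre in height is too much, so touch down at 2 to 3 mm/s and feel for it.
- tray: grey steel stack tray, fast on feet set to raise it by 0 to 8 mm. Origin below the stack's middle; x runs along the plates from the open front to the back wall. In its frame the floor is at z = 10 mm and the top one of four plates lies from 28 to 34 mm. Side walls (inner faces y = -31.5, +31.5 mm, 4 mm thick) and back wall (inner face x = +58) rise to 39 mm: the plate cannot be gripped in there.
- tray_front (a point): middle of the tray's open front edge, at the height of the top plate's underside: x = -57, z = 28 mm in the tray's frame, axes as the tray's. The plate leaves towards -x. Slid 45 to 50 mm out it still lies stably on the one beneath, and its overhanging part can be pinched from above across its 60 mm width.
- plate_2: the second plate, directly beneath the top one; same shape; origin at the centre of its underside; loose, with nothing but friction to keep it from sliding out of the front
- plate_3: the third plate; same shape; origin at the centre of its underside; loose
- plate_4: the lowest plate; same shape; origin at the centre of its underside; loose
- housing: dark finned extruded driver housing, screwed down: a channel 78 mm wide over its fins, open above, walls 46 mm high. Origin on the bench; x runs along it from the open mouth to the closed end (end panel's inner face at x = +55 mm), z up. A plate that is home has its centre at x = 0, y = 0, z = 31 mm (or up to 2 mm higher); its near edge then stands 5 mm proud of the mouth.
- housing_mouth (a point): middle of the housing's mouth, half-way up the grooves: x = -50, z = 32 mm in its frame, axes as the housing's. Groove floor at 28, roof at 36 mm (plate 6 mm); groove bottoms 62.6 mm apart (plate 60 mm); lips above and below reach in to y = -27, +27 mm. The first 10 mm of the mouth are flared by some 3 mm up, down and sideways.
- led_driver: bystander: white LED driver block, 34 x 107 x 22 mm, lying loose on the bench; to be left alone
- side_cutters: bystander: side cutters with blue handles, 53 x 132 x 11 mm, lying loose on the bench; to be left alone
Not all that is in view belongs to the job. Leave any white look-alike of the tray alone.

How it is judged:
By the outcome, as a careful person would: the job done as asked, in the order asked, and still so for the second after the job is handed in, with the robot touching nothing.
It also fails if it takes over 69 s, if anything falls off the work surface, if the arm or the gripper's body presses on something with over 40 N, if the wrist force passes 120 N, or if a joint passes its speed limit or range.

## Working session

There is one attempt and no reset: what is moved stays moved. The work goes in short steps, Python scripts to look and compute and a shell command to move; the robot and the scene stay as the last step left them, time stands still between calls to the robot, and variables do not carry over. Pictures are saved under pics/ and viewed, at most 10 in all, crops included, and the job is handed in when it is done.

```bash
mkdir -p pics; ls
python3 - <<'E'
from rig import arm
import cv2,numpy as np
s=arm.sense();print({k:np.round(v,3).tolist() for k,v in s.items()})
for n in("scene","top"):
    d=arm.snapshot(n);cv2.imwrite(f"pics/{n}0.png",np.array(d["pixels"])[:,:,::-1])
    print(n,d["fx"],d["cx"],d["cy"],np.round(d["R"],3).tolist(),np.round(d["t"],3).tolist())
E
```

```text
pics
{'time': 0.0, 'joint_positions': [-1.136, 0.333, -0.065, 1.461, 0.022, 1.35, -0.089], 'qd': [-0.0, 0.001, 0.001, -0.001, -0.0, -0.001, 0.002], 'joint_efforts': [-0.001, -62.324, 0.024, -38.991, -0.062, 0.04, 0.0], 'position': [0.276, 0.56, 0.196], 'orientation': [-0.0, 0.227, 0.974, -0.001], 'ft_force': [0.842, 0.182, 1.151], 'ft_torque': [0.005, 0.019, -0.018], 'finger_force': 0.0, 'gripper_width': 1.0}
scene 501.9955549470802 312.9845831308149 195.35881685050038 [[-0.556, -0.831, -0.011], [-0.35, 0.246, -0.904], [0.754, -0.499, -0.428]] [0.43, 0.254, 0.574]
top 374.5720738592853 316.2398514770111 193.29250988858172 [[-0.008, -1.0, -0.018], [-0.989, 0.01, -0.149], [0.15, 0.017, -0.989]] [0.137, 0.592, 0.802]
```

View pics/scene0.png

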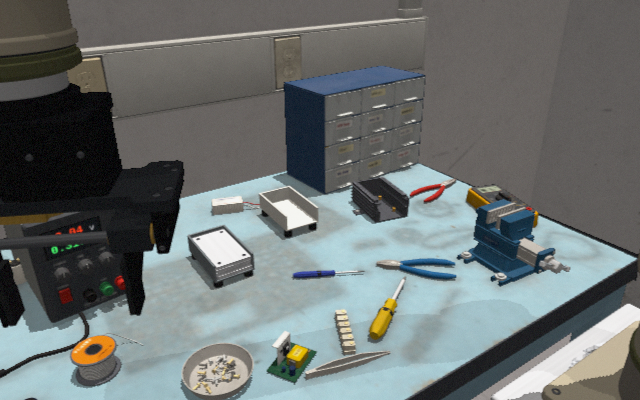

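View pics/top0.png

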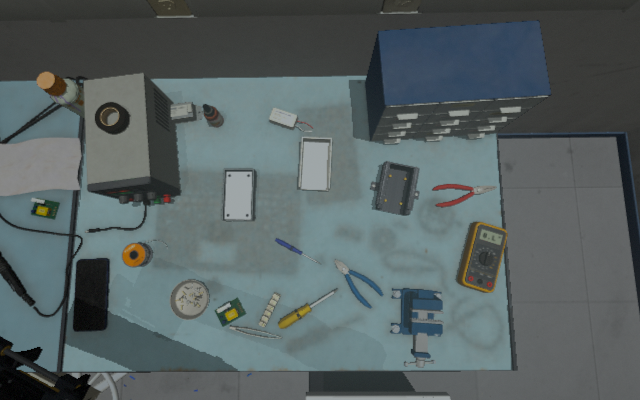

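The scene picture shows the stack tray near (222,253) and the housing near (381,198). The top picture shows them at (239,194) and (397,188). The white look-alike tray is at (315,163) in the top picture.

Run:
```python
import cv2,numpy as np
t=cv2.imread("pics/top0.png");s=cv2.imread("pics/scene0.png")
r=lambda i,x,y,w,h:cv2.resize(i[y:y+h,x:x+w],(400,300),interpolation=cv2.INTER_CUBIC)
c=np.vstack([np.hstack([r(t,190,157,100,75),r(t,350,150,100,75)]),np.hstack([r(s,172,217,100,75),r(s,335,165,100,75)])])
cv2.imwrite("pics/crop0.png",c)
```

```text
(no output)
```

View pics/crop0.png

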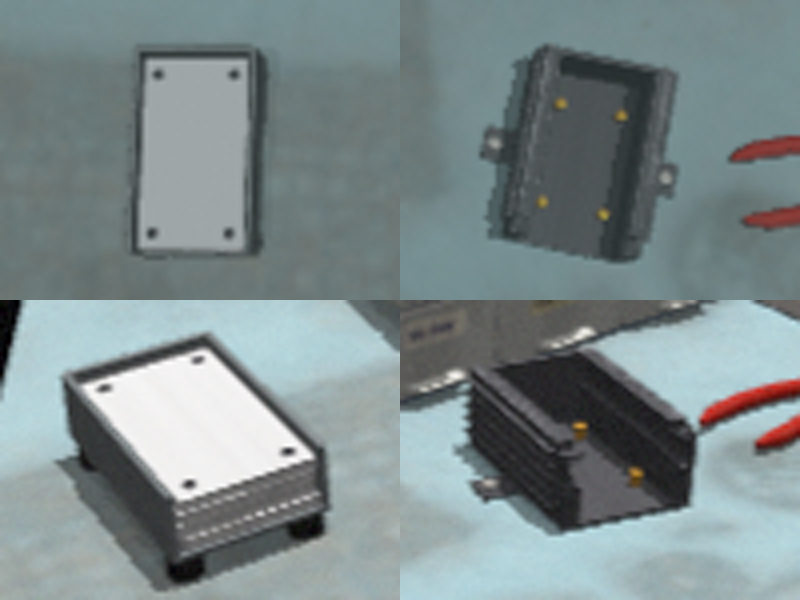

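The tray's open front (bottom edge of its crop) and the housing's mouth (also at the bottom) both face the robot. The plate holes are visible in both views, so I can triangulate them.

```bash
cat > h.py <<'E'
import numpy as np,cv2
from rig import arm
from scipy.spatial.transform import Rotation as Rot
def snap(n,f=None):
    d=arm.snapshot(n)
    d={k:(np.array(v) if not isinstance(v,(float,int)) else v) for k,v in d.items()}
    if f: cv2.imwrite(f"pics/{f}.png",d["pixels"][:,:,::-1])
    return d
def ray(d,uv):
    v=np.array([(uv[0]-d["cx"])/d["fx"],(uv[1]-d["cy"])/d["fy"],1.])
    R,t=d["R"],d["t"]; return -R.T@t,R.T@v
def onz(d,uv,z):
    o,v=ray(d,uv); return o+v*(z-o[2])/v[2]
def proj(d,X):
    c=d["R"]@np.asarray(X)+d["t"]; return np.array([d["cx"]+d["fx"]*c[0]/c[2],d["cy"]+d["fy"]*c[1]/c[2]])
def tri(d1,u1,d2,u2):
    o1,v1=ray(d1,u1);o2,v2=ray(d2,u2)
    s=np.linalg.lstsq(np.c_[v1,-v2],o2-o1,rcond=None)[0]
    a,b=o1+s[0]*v1,o2+s[1]*v2; return (a+b)/2,np.linalg.norm(a-b)
def dark(d,uv,r=4):
    g=cv2.cvtColor(d["pixels"],cv2.COLOR_RGB2GRAY).astype(float)
    u,v=np.round(uv).astype(int); p=g[v-r:v+r+1,u-r:u+r+1]
    w=np.clip(np.median(p)-15-p,0,None); yy,xx=np.mgrid[-r:r+1,-r:r+1]
    return np.array([u+(w*xx).sum()/w.sum(),v+(w*yy).sum()/w.sum()])
def totool(vec):
    s=arm.sense(); w,x,y,z=s["orientation"]
    return Rot.from_quat([x,y,z,w]).inv().apply(vec)
E
python3 - <<'E'
from h import *
t=snap("top");s=snap("scene")
T=[(157,74),(234,74),(152,233),(229,233)];S=[(105,387),(198,359),(189,484),(289,451)]
P=[]
for a,b in zip(T,S):
    a=dark(t,(a[0]/4+189.6,a[1]/4+156.6),3);b=dark(s,(b[0]/4+171.6,(b[1]-300)/4+216.6),3)
    p,e=tri(t,a,s,b);P.append(p);print(a.round(1),b.round(1),p.round(4),round(e,4))
P=np.array(P);c=P.mean(0);print("plate top c",c.round(4), "lengths",np.linalg.norm(P[0]-P[2]),np.linalg.norm(P[0]-P[1]))
d=P[0]+P[1]-P[2]-P[3];print("yaw x",np.degrees(np.arctan2(d[1],d[0])))
cz=[onz(t,dark(t,(a[0]/4+189.6,a[1]/4+156.6),3),.038) for a in T];print(np.mean(cz,0))
a=onz(t,(493/4+349.6,144/4+149.6),.004);b=onz(t,(667/4+349.6,178/4+149.6),.004)
m=(a+b)/2;v=a-b;print("housing",m.round(4),np.linalg.norm(v),"yaw",np.degrees(np.arctan2(-v[0],v[1])))
w,x,y,z=arm.sense()["orientation"];print(Rot.from_quat([x,y,z,w]).as_matrix().round(3))
E
```

```text
[228.2 174.9] [197.2 236.4] [0.6378 0.3318 0.0467] 0.0018
[248.1 175.2] [220.7 229.1] [0.6371 0.287  0.0469] 0.0002
[227.5 214.8] [219.4 263.5] [0.5465 0.3322 0.0401] 0.0024
[246.7 214.9] [244.6 253.7] [0.5456 0.2878 0.0431] 0.0027
plate top c [0.5917 0.3097 0.0442] lengths 0.09145498918462501 0.044766120351373014
yaw x -0.37736839219040824
[0.59326018 0.31184809 0.038     ]
housing [ 0.6039 -0.2887  0.004 ] 0.1024445713909294 yaw -12.038877218959538
[[-0.897  0.442 -0.   ]
 [ 0.442  0.897 -0.001]
 [-0.    -0.001 -1.   ]]
```

```bash
python3 - <<'E'
from h import *
t=snap("top")
a=onz(t,(93/4+349.6,144/4+149.6),.004);b=onz(t,(267/4+349.6,178/4+149.6),.004)
m=(a+b)/2;v=a-b;print("housing",m.round(4),np.linalg.norm(v),"yaw",np.degrees(np.arctan2(-v[0],v[1])))
for p in((163,100),(180,190)):print("psu",onz(t,p,0).round(3))
E
python3 -m crank '[[[-10,-7,0],[0,0,-8],0],[[-18,-12,0],[0,0,-16],0],[[-26.7,-14.7,0],[0,0,-26],0],[[-26.7,-14.7,0],[0,0,-26],0],[[-26.7,-14.7,2],[0,0,-26],0],[[-26.7,-14.7,2],[0,0,-26],0],[[-41.6,-7.4,4],[0,0,-26],0],[[-41.6,-7.4,6],[0,0,-26],0],[[-41.6,-7.4,8],[0,0,-26],0],[[-41.6,-7.4,10],[0,0,-26],0],[[-41.6,-7.4,12],[0,0,-26],0],[[-41.6,-7.4,12],[0,0,-26],0],[[-41.6,-7.4,12],[0,0,-26],0]]'
```

```text
housing [ 0.6064 -0.0535  0.004 ] 0.10420943629791253 yaw -11.897465481030494
psu [0.84  0.514 0.   ]
psu [0.612 0.46  0.   ]
time: 1.55
position: [0.6164, 0.3109, 0.0771]
orientation: [-0.0, 0.002, 1.0, 0.0]
ft_force: [0.3, -0.0, 0.9]
gripper_width: 0.007
finger_force: 0.0
```

```bash
python3 -m crank '[[[0,0,1],[0,0,0],0],[[0,0,2],[0,0,0],0],[[0,0,2.6],[0,0,0],0],[[0,0,2.9],[0,0,0],0],[[0,0,3.0],[0,0,0],0],[[0,0,3.02],[0,0,0],0],[[0,0,3.04],[0,0,0],0],[[0,0,3.06],[0,0,0],0],[[0,0,3.08],[0,0,0],0],[[0,0,3.1],[0,0,0],0],[[0,0,3.12],[0,0,0],0],[[0,0,3.14],[0,0,0],0],[[0,0,3.16],[0,0,0],0],[[0,0,3.18],[0,0,0],0],[[0,0,3.2],[0,0,0],0],[[0,0,3.22],[0,0,0],0],[[0,0,3.24],[0,0,0],0]]'
python3 - <<'E'
from h import *
snap("wrist","w1")
E
```

```text
time: 3.25
position: [0.6167, 0.3104, 0.0442]
orientation: [0.0, 0.002, 1.0, 0.0]
ft_force: [0.0, -0.1, -0.2]
gripper_width: 0.005
finger_force: 0.0
```

View pics/w1.png

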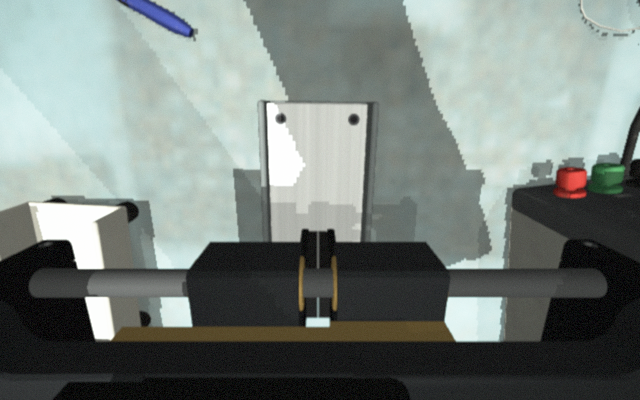

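The wrist view shows the shut fingers at (318,290), centred over the plate, whose front holes are at (281,118) and (353,118). I'll creep down with a guard that stops at first contact.

```bash
cat > ok.py <<'E'
import sys
from rig import arm
s=arm.sense(); f=s["ft_force"]
print("z",round(s["position"][2],4),"F",[round(float(a),1) for a in f],flush=True)
sys.exit(abs(f[2])>1.6)
E
c="python3 ok.py"
python3 -m crank '[[[0,0,0.02],[0,0,0],0],[[0,0,0.04],[0,0,0],0]]' >/dev/null && $c && python3 -m crank '[[[0,0,0.02],[0,0,0],0],[[0,0,0.04],[0,0,0],0]]' >/dev/null && $c && python3 -m crank '[[[0,0,0.02],[0,0,0],0],[[0,0,0.04],[0,0,0],0]]' >/dev/null && $c && python3 -m crank '[[[0,0,0.02],[0,0,0],0],[[0,0,0.04],[0,0,0],0]]' >/dev/null && $c && python3 -m crank '[[[0,0,0.02],[0,0,0],0],[[0,0,0.04],[0,0,0],0]]' >/dev/null && $c && python3 -m crank '[[[0,0,0.02],[0,0,0],0],[[0,0,0.04],[0,0,0],0]]' >/dev/null && $c && python3 -m crank '[[[0,0,0.02],[0,0,0],0],[[0,0,0.04],[0,0,0],0]]' >/dev/null && $c && python3 -m crank '[[[0,0,0.02],[0,0,0],0],[[0,0,0.04],[0,0,0],0]]' >/dev/null && $c && python3 -m crank '[[[0,0,0.02],[0,0,0],0],[[0,0,0.04],[0,0,0],0]]' >/dev/null && $c && python3 -m crank '[[[0,0,0.02],[0,0,0],0],[[0,0,0.04],[0,0,0],0]]' >/dev/null && $c
```

```text
z 0.0438 F [0.0, -0.1, -0.1]False
```

```bash
sed -i 's/sys.exit(\(.*\))$/sys.exit(int(\1))/' ok.py
c="python3 ok.py"
python3 -m crank '[[[0,0,0.02],[0,0,0],0],[[0,0,0.04],[0,0,0],0]]' >/dev/null && $c && python3 -m crank '[[[0,0,0.02],[0,0,0],0],[[0,0,0.04],[0,0,0],0]]' >/dev/null && $c && python3 -m crank '[[[0,0,0.02],[0,0,0],0],[[0,0,0.04],[0,0,0],0]]' >/dev/null && $c && python3 -m crank '[[[0,0,0.02],[0,0,0],0],[[0,0,0.04],[0,0,0],0]]' >/dev/null && $c && python3 -m crank '[[[0,0,0.02],[0,0,0],0],[[0,0,0.04],[0,0,0],0]]' >/dev/null && $c && python3 -m crank '[[[0,0,0.02],[0,0,0],0],[[0,0,0.04],[0,0,0],0]]' >/dev/null && $c && python3 -m crank '[[[0,0,0.02],[0,0,0],0],[[0,0,0.04],[0,0,0],0]]' >/dev/null && $c && python3 -m crank '[[[0,0,0.02],[0,0,0],0],[[0,0,0.04],[0,0,0],0]]' >/dev/null && $c && python3 -m crank '[[[0,0,0.02],[0,0,0],0],[[0,0,0.04],[0,0,0],0]]' >/dev/null && $c && python3 -m crank '[[[0,0,0.02],[0,0,0],0],[[0,0,0.04],[0,0,0],0]]' >/dev/null && $c
```

```text
z 0.0433 F [-0.7, -0.3, -0.8]
z 0.0429 F [0.5, -0.0, -0.5]
z 0.0426 F [0.2, -0.3, -0.0]
z 0.0421 F [-0.2, -0.2, 0.1]
z 0.0417 F [-0.6, 0.4, -0.3]
z 0.0413 F [-0.0, 0.3, 0.6]
z 0.041 F [-0.3, -0.5, -0.1]
z 0.0405 F [0.3, 0.4, 0.3]
z 0.0401 F [0.0, 0.1, -0.3]
z 0.0397 F [0.1, 0.6, 1.2]
```

```bash
c="python3 ok.py"
python3 -m crank '[[[0,0,0],[0,0,0],0]]' >/dev/null && $c && python3 -m crank '[[[0,0,0.02],[0,0,0],0]]' >/dev/null && $c && python3 -m crank '[[[0,0,0.02],[0,0,0],0]]' >/dev/null && $c && python3 -m crank '[[[0,0,0.02],[0,0,0],0]]' >/dev/null && $c && python3 -m crank '[[[0,0,0.02],[0,0,0],0]]' >/dev/null && $c && python3 -m crank '[[[0,0,0.02],[0,0,0],0]]' >/dev/null && $c && python3 -m crank '[[[0,0,0.02],[0,0,0],0]]' >/dev/null && $c && python3 -m crank '[[[0,0,0.02],[0,0,0],0]]' >/dev/null && $c && python3 -m crank '[[[0,0,0.02],[0,0,0],0]]' >/dev/null && $c && python3 -m crank '[[[0,0,0.02],[0,0,0],0]]' >/dev/null && $c && python3 -m crank '[[[0,0,0.02],[0,0,0],0]]' >/dev/null && $c && python3 -m crank '[[[0,0,0.02],[0,0,0],0]]' >/dev/null && $c && python3 -m crank '[[[0,0,0.02],[0,0,0],0]]' >/dev/null && $c && python3 -m crank '[[[0,0,0.02],[0,0,0],0]]' >/dev/null && $c
```

```text
z 0.0397 F [-0.1, 0.4, -0.2]
z 0.0396 F [-0.9, -0.6, 0.3]
z 0.0394 F [-0.3, -0.0, 1.2]
z 0.0392 F [-0.5, 0.0, -1.0]
z 0.0389 F [0.5, 0.4, 0.4]
z 0.0387 F [-0.7, 0.1, -0.2]
z 0.0385 F [-0.2, 0.0, 0.9]
z 0.0383 F [-0.1, -0.2, -0.2]
z 0.0382 F [-0.2, 0.7, 0.1]
z 0.0379 F [-0.1, 0.3, 0.5]
z 0.0378 F [-0.9, -0.7, -0.4]
z 0.0375 F [0.4, -0.9, 0.8]
z 0.0373 F [-0.4, 0.9, -0.8]
z 0.0372 F [-0.3, 0.5, 0.4]
```

```bash
c="python3 ok.py"
python3 -m crank '[[[0,0,0.02],[0,0,0],0]]' >/dev/null && $c && python3 -m crank '[[[0,0,0.02],[0,0,0],0]]' >/dev/null && $c && python3 -m crank '[[[0,0,0.02],[0,0,0],0]]' >/dev/null && $c && python3 -m crank '[[[0,0,0.02],[0,0,0],0]]' >/dev/null && $c && python3 -m crank '[[[0,0,0.02],[0,0,0],0]]' >/dev/null && $c && python3 -m crank '[[[0,0,0.02],[0,0,0],0]]' >/dev/null && $c && python3 -m crank '[[[0,0,0.02],[0,0,0],0]]' >/dev/null && $c && python3 -m crank '[[[0,0,0.02],[0,0,0],0]]' >/dev/null && $c && python3 -m crank '[[[0,0,0.02],[0,0,0],0]]' >/dev/null && $c && python3 -m crank '[[[0,0,0.02],[0,0,0],0]]' >/dev/null && $c && python3 -m crank '[[[0,0,0.02],[0,0,0],0]]' >/dev/null && $c && python3 -m crank '[[[0,0,0.02],[0,0,0],0]]' >/dev/null && $c && python3 -m crank '[[[0,0,0.02],[0,0,0],0]]' >/dev/null && $c && python3 -m crank '[[[0,0,0.02],[0,0,0],0]]' >/dev/null && $c && python3 -m crank '[[[0,0,0.02],[0,0,0],0]]' >/dev/null && $c && python3 -m crank '[[[0,0,0.02],[0,0,0],0]]' >/dev/null && $c && python3 -m crank '[[[0,0,0.02],[0,0,0],0]]' >/dev/null && $c
```

```text
z 0.037 F [-0.7, 0.3, 0.3]
z 0.0368 F [-0.7, 0.1, 0.1]
z 0.0365 F [-0.7, 0.3, -1.2]
z 0.0363 F [0.1, 0.6, 0.2]
z 0.0361 F [1.2, 0.0, -0.9]
z 0.0359 F [-0.2, 0.3, 0.5]
z 0.0358 F [0.3, -0.1, 0.1]
z 0.0356 F [0.0, -0.2, -0.1]
z 0.0354 F [0.3, 1.0, 0.6]
z 0.0352 F [-0.1, 0.4, -0.3]
z 0.035 F [0.6, 0.5, -0.2]
z 0.0348 F [-0.5, -0.4, -0.8]
z 0.0345 F [-0.0, 0.0, -0.4]
z 0.0343 F [0.4, 0.1, -0.2]
z 0.0341 F [-0.2, 0.2, -1.0]
z 0.034 F [-0.7, -0.2, -0.5]
z 0.0338 F [0.4, -0.6, -0.6]
```

Run:
```python
from h import *
d=snap("scene");u=proj(d,arm.sense()["position"]);print(u,arm.sense()["joint_efforts"])
p=d["pixels"][:,:,::-1];cv2.imwrite("pics/s2.png",cv2.resize(p[190:300,160:300],(760,597),interpolation=cv2.INTER_CUBIC))
```

```text
[213.84967861 244.27332428] [ 4.32972141e-03 -7.50854158e+01  3.99442390e+00 -3.56851029e+01
  1.21132768e-02  8.97781667e-02 -1.82416884e-04]
```

View pics/s2.png

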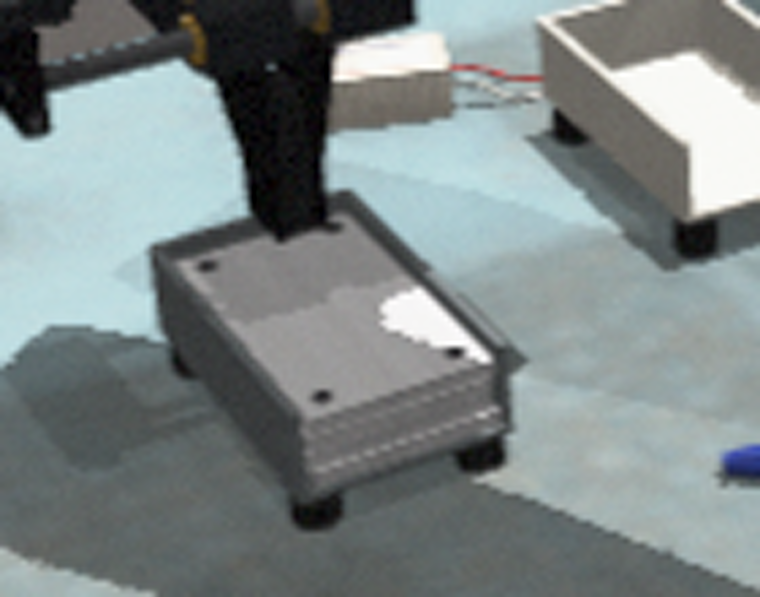

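In the scene crop the fingertip shows at crop (285,238), about 10 px above where the reported TCP projects (292,295). The plates are untouched, so the tip is probably still above the plate. I'll check that before going on down.

Run:
```python
from h import *
s=arm.sense();p=s["position"];print(p,arm.grip_depth,s["orientation"])
d=snap("wrist");t=snap("top");c=snap("scene")
for dz in(0,.01,.02,.03):
    q=p+np.array([0,0,dz]);print(dz,proj(c,q).round(1),proj(t,q).round(1),proj(d,q).round(1))
print("cam centre wrist",(-d["R"].T@d["t"]).round(3),d["R"].round(2).tolist())
P=np.array([[.592-.046,.311+.022,.042],[.546,.289,.042]])
for x in P: print(proj(d,x).round(1))
g=np.hstack([cv2.resize(t["pixels"][150:240,190:290,::-1],(400,360),interpolation=cv2.INTER_CUBIC),cv2.resize(d["pixels"][80:350,170:470,::-1],(400,360))])
cv2.imwrite("pics/tw3.png",g)
```

```text
[0.61667066 0.31041978 0.0337011 ] 0.0187 [-1.79878532e-05  2.04108445e-03  9.99997916e-01  3.12391139e-05]
0 [213.8 244.3] [238.9 185. ] [315.  229.7]
0.01 [213.3 239.3] [237.9 184.3] [314.8 236. ]
0.02 [212.7 234.2] [236.9 183.5] [314.7 242.9]
0.03 [212.2 229.1] [235.9 182.7] [314.6 250.7]
cam centre wrist [0.539 0.312 0.221] [[0.0, 1.0, 0.0], [0.96, -0.0, 0.28], [0.28, 0.0, -0.96]]
[354.6 117.5]
[275.6 117.8]
```

View pics/tw3.png

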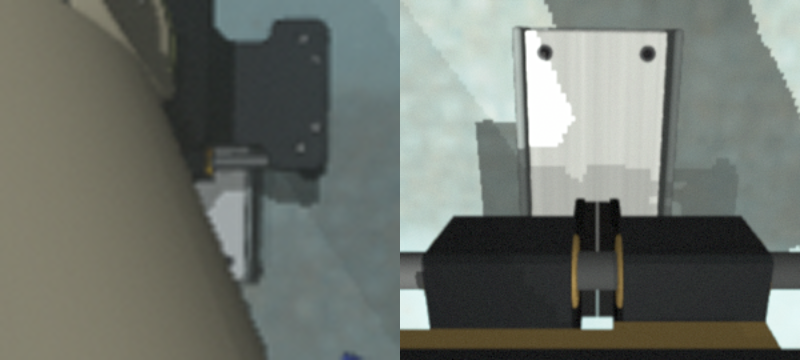

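The wrist and scene views put the fingertips about 20 mm above the reported TCP, at (598,200) in the crop and scene (212.5,234). So I'll trust the force and keep feeling downward at 2–3 mm/s.

```bash
c="python3 ok.py"
python3 -m crank '[[[0,0,0.03],[0,0,0],0],[[0,0,0.06],[0,0,0],0]]' >/dev/null && $c && python3 -m crank '[[[0,0,0.03],[0,0,0],0],[[0,0,0.06],[0,0,0],0]]' >/dev/null && $c && python3 -m crank '[[[0,0,0.03],[0,0,0],0],[[0,0,0.06],[0,0,0],0]]' >/dev/null && $c && python3 -m crank '[[[0,0,0.03],[0,0,0],0],[[0,0,0.06],[0,0,0],0]]' >/dev/null && $c && python3 -m crank '[[[0,0,0.03],[0,0,0],0],[[0,0,0.06],[0,0,0],0]]' >/dev/null && $c && python3 -m crank '[[[0,0,0.03],[0,0,0],0],[[0,0,0.06],[0,0,0],0]]' >/dev/null && $c && python3 -m crank '[[[0,0,0.03],[0,0,0],0],[[0,0,0.05],[0,0,0],0]]' >/dev/null && $c && python3 -m crank '[[[0,0,0.02],[0,0,0],0]]' >/dev/null && $c && python3 -m crank '[[[0,0,0.02],[0,0,0],0]]' >/dev/null && $c && python3 -m crank '[[[0,0,0.02],[0,0,0],0]]' >/dev/null && $c && python3 -m crank '[[[0,0,0.02],[0,0,0],0]]' >/dev/null && $c && python3 -m crank '[[[0,0,0.02],[0,0,0],0]]' >/dev/null && $c && python3 -m crank '[[[0,0,0.02],[0,0,0],0]]' >/dev/null && $c && python3 -m crank '[[[0,0,0.02],[0,0,0],0]]' >/dev/null && $c && python3 -m crank '[[[0,0,0.02],[0,0,0],0]]' >/dev/null && $c && python3 -m crank '[[[0,0,0.02],[0,0,0],0]]' >/dev/null && $c && python3 -m crank '[[[0,0,0.02],[0,0,0],0]]' >/dev/null && $c
```

```text
z 0.0331 F [-0.5, 0.2, 0.7]
z 0.0325 F [-0.1, -1.5, 0.5]
z 0.0319 F [0.2, -0.5, 0.4]
z 0.0313 F [0.1, 0.1, -0.5]
z 0.0308 F [0.4, -0.4, 0.1]
z 0.0301 F [-0.4, -0.7, 0.2]
z 0.0296 F [-0.4, 0.1, -0.3]
z 0.0294 F [0.6, -0.6, -0.5]
z 0.0292 F [1.0, 0.0, 0.2]
z 0.029 F [0.1, -0.4, 0.4]
z 0.0289 F [0.2, 0.5, -0.1]
z 0.0286 F [-0.8, -0.2, -0.6]
z 0.0285 F [-0.6, -0.0, -0.3]
z 0.0282 F [0.2, -0.3, 0.6]
z 0.028 F [0.4, 0.3, -0.0]
z 0.0278 F [1.0, 0.8, 0.2]
z 0.0277 F [0.4, 0.9, 0.6]
```

Run:
```python
from h import *
d=snap("wrist");g=d["pixels"][80:300,170:470].mean(2)
print(arm.sense()["time"])
```

```text
11.25
```

```bash
c="python3 ok.py"
python3 -m crank '[[[0,0,0.03],[0,0,0],0],[[0,0,0.06],[0,0,0],0]]' >/dev/null && $c && python3 -m crank '[[[0,0,0.03],[0,0,0],0],[[0,0,0.06],[0,0,0],0]]' >/dev/null && $c && python3 -m crank '[[[0,0,0.03],[0,0,0],0],[[0,0,0.06],[0,0,0],0]]' >/dev/null && $c && python3 -m crank '[[[0,0,0.03],[0,0,0],0],[[0,0,0.06],[0,0,0],0]]' >/dev/null && $c && python3 -m crank '[[[0,0,0.03],[0,0,0],0],[[0,0,0.06],[0,0,0],0]]' >/dev/null && $c && python3 -m crank '[[[0,0,0.02],[0,0,0],0]]' >/dev/null && $c && python3 -m crank '[[[0,0,0.02],[0,0,0],0]]' >/dev/null && $c && python3 -m crank '[[[0,0,0.02],[0,0,0],0]]' >/dev/null && $c && python3 -m crank '[[[0,0,0.02],[0,0,0],0]]' >/dev/null && $c && python3 -m crank '[[[0,0,0.02],[0,0,0],0]]' >/dev/null && $c && python3 -m crank '[[[0,0,0.02],[0,0,0],0]]' >/dev/null && $c && python3 -m crank '[[[0,0,0.02],[0,0,0],0]]' >/dev/null && $c && python3 -m crank '[[[0,0,0.02],[0,0,0],0]]' >/dev/null && $c && python3 -m crank '[[[0,0,0.02],[0,0,0],0]]' >/dev/null && $c && python3 -m crank '[[[0,0,0.02],[0,0,0],0]]' >/dev/null && $c && python3 -m crank '[[[0,0,0.02],[0,0,0],0]]' >/dev/null && $c && python3 -m crank '[[[0,0,0.02],[0,0,0],0]]' >/dev/null && $c && python3 -m crank '[[[0,0,0.02],[0,0,0],0]]' >/dev/null && $c && python3 -m crank '[[[0,0,0.02],[0,0,0],0]]' >/dev/null && $c && python3 -m crank '[[[0,0,0.02],[0,0,0],0]]' >/dev/null && $c && python3 -m crank '[[[0,0,0.02],[0,0,0],0]]' >/dev/null && $c && python3 -m crank '[[[0,0,0.02],[0,0,0],0]]' >/dev/null && $c && python3 -m crank '[[[0,0,0.02],[0,0,0],0]]' >/dev/null && $c
```

```text
z 0.0271 F [0.2, 0.1, 0.8]
z 0.0264 F [0.8, 0.6, -0.6]
z 0.0258 F [0.1, 0.3, 0.2]
z 0.0252 F [0.8, -0.0, -0.2]
z 0.0246 F [-0.4, 0.1, -0.4]
z 0.0244 F [0.1, 0.5, -1.2]
z 0.0243 F [-0.5, 0.1, 0.2]
z 0.024 F [0.5, -0.4, -0.6]
z 0.0238 F [0.1, -0.5, -0.1]
z 0.0237 F [0.2, 0.5, -0.6]
z 0.0234 F [1.1, 0.7, -1.3]
z 0.0233 F [1.2, -0.3, -0.4]
z 0.0231 F [0.5, 0.3, -0.1]
z 0.0229 F [0.0, 0.6, -0.5]
z 0.0226 F [-0.0, -0.2, 0.1]
z 0.0224 F [-0.3, -0.4, -0.2]
z 0.0222 F [0.3, -0.1, -0.5]
z 0.022 F [-0.0, 0.2, -0.1]
z 0.0219 F [-0.4, 0.3, 0.2]
z 0.0217 F [-0.1, 0.2, -0.2]
z 0.0215 F [-0.0, 0.3, -0.4]
z 0.0212 F [0.2, -0.0, -0.4]
z 0.021 F [-0.6, -0.3, -0.7]
```

```bash
c="python3 ok.py"
python3 -m crank '[[[0,0,0.02],[0,0,0],0]]' >/dev/null && $c && python3 -m crank '[[[0,0,0.02],[0,0,0],0]]' >/dev/null && $c && python3 -m crank '[[[0,0,0.02],[0,0,0],0]]' >/dev/null && $c && python3 -m crank '[[[0,0,0.02],[0,0,0],0]]' >/dev/null && $c && python3 -m crank '[[[0,0,0.02],[0,0,0],0]]' >/dev/null && $c && python3 -m crank '[[[0,0,0.02],[0,0,0],0]]' >/dev/null && $c && python3 -m crank '[[[0,0,0.02],[0,0,0],0]]' >/dev/null && $c && python3 -m crank '[[[0,0,0.02],[0,0,0],0]]' >/dev/null && $c && python3 -m crank '[[[0,0,0.02],[0,0,0],0]]' >/dev/null && $c && python3 -m crank '[[[0,0,0.02],[0,0,0],0]]' >/dev/null && $c && python3 -m crank '[[[0,0,0.02],[0,0,0],0]]' >/dev/null && $c && python3 -m crank '[[[0,0,0.02],[0,0,0],0]]' >/dev/null && $c && python3 -m crank '[[[0,0,0.02],[0,0,0],0]]' >/dev/null && $c && python3 -m crank '[[[0,0,0.02],[0,0,0],0]]' >/dev/null && $c && python3 -m crank '[[[0,0,0.02],[0,0,0],0]]' >/dev/null && $c && python3 -m crank '[[[0,0,0.02],[0,0,0],0]]' >/dev/null && $c && python3 -m crank '[[[0,0,0.02],[0,0,0],0]]' >/dev/null && $c && python3 -m crank '[[[0,0,0.02],[0,0,0],0]]' >/dev/null && $c && python3 -m crank '[[[0,0,0.02],[0,0,0],0]]' >/dev/null && $c
python3 - <<'E'
from h import *
d=snap("scene");print(proj(d,arm.sense()["position"]))
p=d["pixels"][:,:,::-1];cv2.imwrite("pics/s4.png",cv2.resize(p[190:300,160:300],(760,597),interpolation=cv2.INTER_CUBIC))
E
```

```text
z 0.0208 F [1.0, 0.3, -0.4]
z 0.0206 F [-0.3, 0.5, 0.2]
z 0.0204 F [0.2, -0.9, -0.8]
z 0.0202 F [0.0, 0.4, -0.2]
z 0.02 F [-0.2, 1.2, -0.5]
z 0.0198 F [-1.2, -0.2, -0.6]
z 0.0196 F [-0.1, 0.1, -0.1]
z 0.0194 F [0.1, -0.0, -0.2]
z 0.0192 F [0.4, 0.0, -0.1]
z 0.019 F [0.0, -0.4, 0.1]
z 0.0189 F [-0.2, 0.1, 1.0]
z 0.0187 F [0.2, 0.6, -0.3]
z 0.0184 F [0.3, -0.4, -0.2]
z 0.0182 F [0.3, 0.2, 0.1]
z 0.018 F [0.7, -0.1, 0.4]
z 0.0178 F [0.7, -0.4, -0.4]
z 0.0177 F [0.6, -0.1, 0.4]
z 0.0174 F [-0.2, 0.3, -0.5]
z 0.0172 F [0.9, 0.4, -0.1]
[214.73736753 252.42157203]
```

View pics/s4.png

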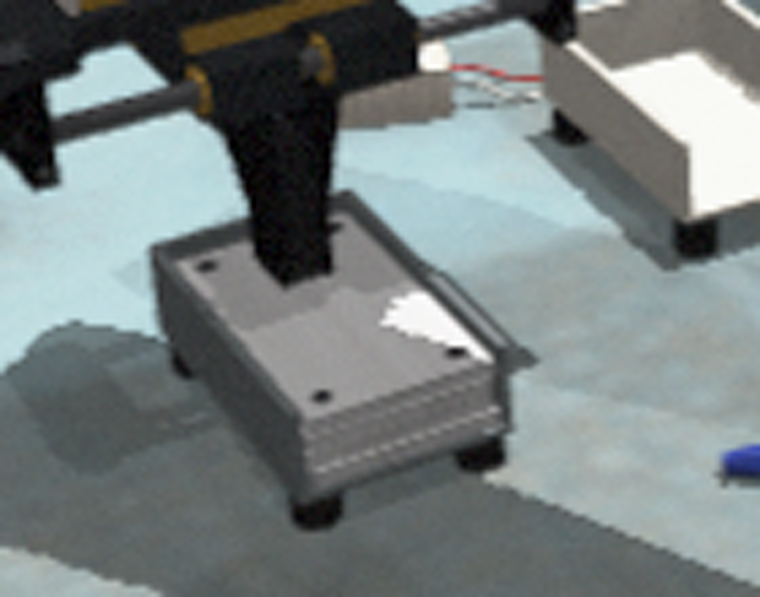

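The fingertip is now at crop (290,283), almost on the plate, so contact is close.

```bash
c="python3 ok.py"
python3 -m crank '[[[0,0,0.02],[0,0,0],0]]' >/dev/null && $c && python3 -m crank '[[[0,0,0.02],[0,0,0],0]]' >/dev/null && $c && python3 -m crank '[[[0,0,0.02],[0,0,0],0]]' >/dev/null && $c && python3 -m crank '[[[0,0,0.02],[0,0,0],0]]' >/dev/null && $c && python3 -m crank '[[[0,0,0.02],[0,0,0],0]]' >/dev/null && $c && python3 -m crank '[[[0,0,0.02],[0,0,0],0]]' >/dev/null && $c && python3 -m crank '[[[0,0,0.02],[0,0,0],0]]' >/dev/null && $c && python3 -m crank '[[[0,0,0.02],[0,0,0],0]]' >/dev/null && $c && python3 -m crank '[[[0,0,0.02],[0,0,0],0]]' >/dev/null && $c && python3 -m crank '[[[0,0,0.02],[0,0,0],0]]' >/dev/null && $c && python3 -m crank '[[[0,0,0.02],[0,0,0],0]]' >/dev/null && $c && python3 -m crank '[[[0,0,0.02],[0,0,0],0]]' >/dev/null && $c && python3 -m crank '[[[0,0,0.02],[0,0,0],0]]' >/dev/null && $c && python3 -m crank '[[[0,0,0.02],[0,0,0],0]]' >/dev/null && $c && python3 -m crank '[[[0,0,0.02],[0,0,0],0]]' >/dev/null && $c && python3 -m crank '[[[0,0,0.02],[0,0,0],0]]' >/dev/null && $c && python3 -m crank '[[[0,0,0.02],[0,0,0],0]]' >/dev/null && $c && python3 -m crank '[[[0,0,0.02],[0,0,0],0]]' >/dev/null && $c && python3 -m crank '[[[0,0,0.02],[0,0,0],0]]' >/dev/null && $c && python3 -m crank '[[[0,0,0.02],[0,0,0],0]]' >/dev/null && $c
```

```text
z 0.0171 F [-0.4, -0.0, -0.0]
z 0.0169 F [0.3, -0.5, -0.4]
z 0.0166 F [1.0, 0.2, 0.0]
z 0.0165 F [0.1, 0.6, -0.5]
z 0.0162 F [-0.2, -0.6, -1.0]
z 0.0161 F [0.6, 0.3, 0.3]
z 0.0159 F [0.4, -0.3, 0.1]
z 0.0157 F [0.8, -0.6, -0.2]
z 0.0154 F [0.0, 0.3, 0.1]
z 0.0152 F [0.9, -0.5, -0.4]
z 0.015 F [0.9, -0.4, -1.1]
z 0.0148 F [0.4, 0.4, 0.3]
z 0.0146 F [0.5, -0.4, -0.9]
z 0.0144 F [-0.7, -0.6, -0.0]
z 0.0143 F [0.4, 0.2, 0.2]
z 0.0141 F [0.3, 0.3, -0.4]
z 0.0139 F [0.4, -0.4, -0.3]
z 0.0138 F [-0.7, -0.6, 2.5]
```

```bash
python3 -m crank '[[[0,0,0],[0,0,0],0]]'; python3 ok.py; python3 -m crank '[[[0,0,0.01],[0,0,0],0]]' >/dev/null;python3 ok.py
```

```text
time: 17.9
position: [0.6167, 0.3105, 0.0138]
orientation: [0.0, 0.002, 1.0, 0.0]
ft_force: [-0.7, -1.0, 1.5]
gripper_width: 0.007
finger_force: 0.8
z 0.0138 F [-0.7, -1.0, 1.5]
z 0.0138 F [-1.2, -0.3, 2.9]
```

```bash
python3 -m crank '[[[0,0,0.02],[0,0,0],0],[[0,0,0.02],[0,0,0],0]]'; python3 -m crank '[[[0.02,0,0],[0,0,0],0],[[0.06,0,0],[0,0,0],0],[[0.14,0,0],[0,0,0],0],[[0.26,0,0],[0,0,0],0],[[0.4,0,0],[0,0,0],0],[[0.54,0,0],[0,0,0],0]]'
```

```text
time: 18.2
position: [0.6169, 0.3105, 0.0138]
orientation: [0.0, 0.002, 1.0, 0.0]
ft_force: [-1.6, -0.6, 5.7]
gripper_width: 0.003
finger_force: 2.6
time: 18.8
position: [0.6118, 0.3106, 0.0138]
orientation: [0.001, 0.002, 1.0, 0.0]
ft_force: [1.6, -1.2, 4.5]
gripper_width: 0.006
finger_force: 2.6
```

```bash
python3 -m crank '[[[0.15,0,0],[0,0,0],0],[[0.3,0,0],[0,0,0],0],[[0.45,0,0],[0,0,0],0],[[0.6,0,0],[0,0,0],0],[[0.75,0,0],[0,0,0],0],[[0.9,0,0],[0,0,0],0],[[1.05,0,0],[0,0,0],0],[[1.2,0,0],[0,0,0],0]]' | grep -E "pos|ft_f"; python3 -m crank '[[[0.15,0,0],[0,0,0],0],[[0.3,0,0],[0,0,0],0],[[0.45,0,0],[0,0,0],0],[[0.6,0,0],[0,0,0],0],[[0.75,0,0],[0,0,0],0],[[0.9,0,0],[0,0,0],0],[[1.05,0,0],[0,0,0],0],[[1.2,0,0],[0,0,0],0]]'
python3 - <<'E'
from h import *
d=snap("wrist");p=d["pixels"][60:300,200:440,::-1]
s=snap("scene");q=s["pixels"][200:300,170:270,::-1]
cv2.imwrite("pics/w5.png",np.hstack([cv2.resize(p,(400,400)),cv2.resize(q,(400,400))]))
E
```

```text
position: [0.5997, 0.3106, 0.0137]
ft_force: [2.0, -0.6, 6.4]
time: 20.4
position: [0.5877, 0.3107, 0.0137]
orientation: [0.001, 0.002, 1.0, 0.0]
ft_force: [2.9, -0.4, 5.5]
gripper_width: 0.006
finger_force: 2.6
```

View pics/w5.png

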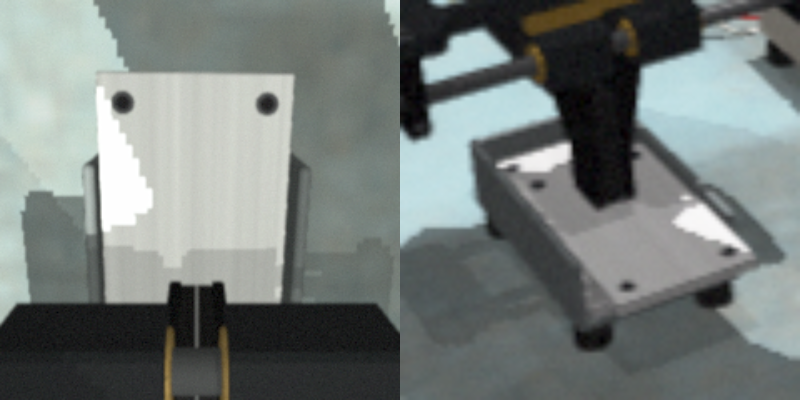

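The plate has slid about 29 mm, its front holes are at crop (122,102) and (266,102), and the plate beneath has stayed at the back wall. I'll drag it a further 18 mm, then lift off and open the fingers.

```bash
python3 -m crank '[[[0.15,0,0],[0,0,0],0],[[0.3,0,0],[0,0,0],0],[[0.45,0,0],[0,0,0],0],[[0.6,0,0],[0,0,0],0],[[0.75,0,0],[0,0,0],0],[[0.9,0,0],[0,0,0],0],[[1.05,0,0],[0,0,0],0],[[1.2,0,0],[0,0,0],0],[[1.35,0,0],[0,0,0],0],[[1.5,0,0],[0,0,0],0],[[1.65,0,0],[0,0,0],0],[[1.75,0,0],[0,0,0],0],[[1.8,0,0],[0,0,0],0],[[1.8,0,0],[0,0,0],0]]' | grep -E "pos|ft_f"; python3 -m crank '[[[0,0,-0.05],[0,0,0],0],[[0,0,-0.3],[0,0,0],0],[[0,0,-1],[0,0,0],0],[[0,0,-3],[0,0,0],0],[[2,0,-6],[0,0,0],0],[[5.4,0,-6],[0,0,0],8.7],[[5.4,0,-6],[0,0,0],8.7],[[5.4,0,-6],[0,0,0],8.7],[[5.4,0,-6],[0,0,0],8.7]]'
python3 - <<'E'
from h import *
d=snap("wrist");w=d["pixels"][:,:,::-1]
t=snap("top");q=t["pixels"][140:240,190:440,::-1]
cv2.imwrite("pics/w6.png",np.vstack([cv2.resize(w,(480,300)),cv2.resize(q,(480,192),interpolation=cv2.INTER_CUBIC)]))
np.savez("w6",**{k:d[k] for k in d});np.savez("t6",**t)
print(arm.sense()["position"],(-d["R"].T@d["t"]).round(3))
E
```

```text
position: [0.5696, 0.3108, 0.0137]
ft_force: [0.4, -0.9, 5.9]
time: 22.8
position: [0.5159, 0.3105, 0.0733]
orientation: [0.0, 0.002, 1.0, -0.0]
ft_force: [-1.3, 0.6, 0.2]
gripper_width: 0.28
finger_force: 0.0
[0.51592133 0.31036588 0.0730277 ] [0.438 0.312 0.261]
```

View pics/w6.png

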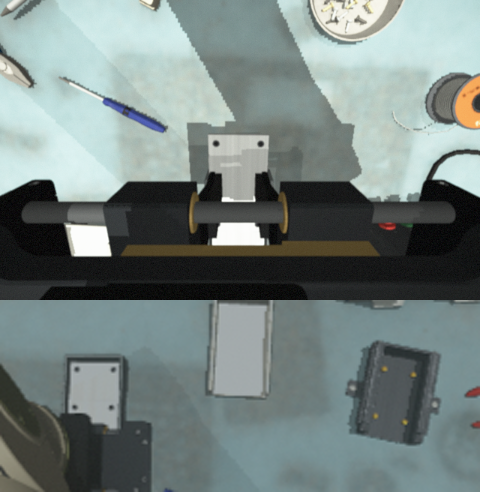

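The wrist picture shows the plate between the open fingers with its front holes at about (289,190) and (352,190) full-scale. In the top view the housing's four brass standoffs are clear, and I'll use them for its axis.

Run:
```python
from h import *
w=dict(np.load("w6.npz"));t=dict(np.load("t6.npz"));s=snap("scene")
for z in(.034,.042):
    a=onz(w,dark(w,(289,190),6),z);b=onz(w,dark(w,(352,190),6),z);print("plate holes",z,a.round(4),b.round(4),np.linalg.norm(a-b))
def brass(d,x,y,W,H):
    h=cv2.cvtColor(d["pixels"][y:y+H,x:x+W],cv2.COLOR_RGB2HSV)
    m=cv2.inRange(h,(12,120,90),(35,255,255))
    n,_,st,c=cv2.connectedComponentsWithStats(m,connectivity=8)
    return [(c[i]+[x,y]).round(2).tolist()+[int(st[i,4])] for i in range(1,n)]
T=brass(t,350,150,80,75);S=brass(s,340,165,75,65);print("top",T);print("scene",S)
for z in(.006,.016):
    for q in T:print(z,onz(t,q,z).round(4))
# dark housing body outline in top view
hsv=cv2.cvtColor(t["pixels"],cv2.COLOR_RGB2HSV)[150:225,350:430]
m=(hsv[:,:,2]<85).astype(np.uint8)
m=cv2.morphologyEx(m,cv2.MORPH_OPEN,np.ones((5,5)))
c=max(cv2.findContours(m,0,2)[0],key=cv2.contourArea);r=cv2.minAreaRect(c);print("rect",r)
bx=cv2.boxPoints(r)+[350,150]
for q in bx:print(q.round(1),onz(t,q,.046).round(4))
```

```text
plate holes 0.034 [0.5007 0.2898 0.034 ] [0.5013 0.336  0.034 ] 0.046217642875303985
plate holes 0.042 [0.4985 0.2906 0.042 ] [0.499  0.3351 0.042 ] 0.04458610309038267
top [[389.5, 175.5, 4], [404.5, 178.5, 4], [385.5, 200.0, 2], [400.5, 203.5, 4]]
scene [[379.55, 196.82, 11], [393.5, 208.4, 10]]
0.006 [ 0.6407 -0.0425  0.006 ]
0.006 [ 0.6331 -0.0778  0.006 ]
0.006 [ 0.582 -0.031  0.006]
0.006 [ 0.5734 -0.0659  0.006 ]
0.016 [ 0.6387 -0.0407  0.016 ]
0.016 [ 0.6312 -0.0756  0.016 ]
0.016 [ 0.5807 -0.0293  0.016 ]
0.016 [ 0.5722 -0.0638  0.016 ]
rect ((51.5, 39.0), (50.0, 23.0), 90.0)
[390. 164.] [ 0.6595 -0.0374  0.046 ]
[413. 164.] [ 0.6589 -0.0896  0.046 ]
[413. 214.] [ 0.5446 -0.0844  0.046 ]
[390. 214.] [ 0.5451 -0.0331  0.046 ]
```

Tabs and standoffs agree: housing centre (0.606, -0.054), yaw about -12°. The gripper is centred on the plate, so I'll open fully, go down around the overhang and grip.

```bash
python3 -m crank '[[[0.3,0,2],[0,0,0],8.7],[[0.3,0,3],[0,0,0],8.7],[[0.3,0,4],[0,0,0],8.7],[[0.3,0,4],[0,0,0],8.7],[[0.3,0,4],[0,0,0],8.7],[[0.3,0,4],[0,0,0],8.7],[[0.3,0,4],[0,0,0],8.7]]'
```

```text
time: 23.65
position: [0.5127, 0.3111, 0.034]
orientation: [0.0, 0.002, 1.0, 0.0]
ft_force: [0.7, -0.3, 0.7]
gripper_width: 0.985
finger_force: 0.0
```

Run:
```python
from h import *
w=snap("wrist");t=snap("top");s=snap("scene")
T=[(400.5,203.5),(404.5,178.5),(385.5,200),(389.5,175.5)]
for a in T:
    for b in ((379.55,196.82),(393.5,208.4)):
        p,e=tri(t,a,s,b); print(a,b,p.round(4),round(e,4)) if e<.01 else 0
a,b=[dark(w,(*proj(w,(.499,y,.040)),)[:2],7) for y in(.2906,.3351)]
for z in(.036,.040,.044):
    A,B=onz(w,a,z),onz(w,b,z);print(z,A.round(4),B.round(4),np.linalg.norm(A-B))
# parallax on z with earlier wrist picture
w6=dict(np.load("w6.npz"))
for c,u in(((289,190),a),((352,190),b)):
    p,e=tri(w6,dark(w6,c,6),w,u);print("tri",p.round(4),round(e,5))
```

```text
(400.5, 203.5) (393.5, 208.4) [ 0.5723 -0.0648  0.0127] 0.0009
(404.5, 178.5) (379.55, 196.82) [ 0.6311 -0.0771  0.0127] 0.0021
(385.5, 200) (379.55, 196.82) [ 0.575  -0.0254  0.0488] 0.0043
0.036 [0.5005 0.2898 0.036 ] [0.5011 0.3344 0.036 ] 0.044583307092912694
0.04 [0.4991 0.2903 0.04  ] [0.4997 0.3339 0.04  ] 0.04362072367027222
0.044 [0.4976 0.2908 0.044 ] [0.4982 0.3335 0.044 ] 0.04265814024763174
tri [0.499  0.2904 0.0402] 4e-05
tri [0.5    0.3348 0.0389] 0.00141
```

```bash
python3 -m crank '[[[0,0,0.8],[0,0,0],8.7],[[0,0,2],[0,0,0],8.7],[[0,0,3.2],[0,0,0],8.7],[[0,0,3.8],[0,0,0],8.7],[[0,0,4],[0,0,0],8.7],[[0,0,4],[0,0,0],8.7]]' | grep -E "pos|ft_f"; python3 -m crank '[[[0,0,0],[0,0,0],5.7],[[0,0,0],[0,0,0],5.7],[[0,0,0],[0,0,0],5.7],[[0,0,0],[0,0,0],5.7],[[0,0,0],[0,0,0],5.7]]'
```

```text
position: [0.5121, 0.3107, -0.0071]
ft_force: [0.8, 0.5, -0.2]
time: 24.9
position: [0.5124, 0.3109, -0.0065]
orientation: [0.0, 0.002, 1.0, 0.0]
ft_force: [0.5, 1.0, -0.2]
gripper_width: 0.681
finger_force: 30.0
```

Gripped at 59.3 mm with 30 N. Now I'll lift slowly, then carry to the pre-mouth pose.

```bash
python3 -m crank '[[[0,0,-0.1],[0,0,0],5],[[0,0,-0.3],[0,0,0],5],[[0,0,-0.6],[0,0,0],5],[[0,0,-1],[0,0,0],5],[[0,0,-1.5],[0,0,0],5],[[0,0,-2.2],[0,0,0],5],[[0,0,-3.2],[0,0,0],5],[[0,0,-4.5],[0,0,0],5],[[0,0,-5.5],[0,0,0],5],[[0,0,-6],[0,0,0],5]]' && python3 -m crank '[[[1,-0.5,0],[0,0,0],5],[[2.5,-1.5,0],[0,0,0],5],[[4,-3.5,0],[0,0,1],5],[[5,-6,0],[0,0,2],5],[[5.4,-9,0],[0,0,3],5],[[5.4,-12,0],[0,0,4],5],[[5.4,-15,0],[0,0,5],5],[[5.4,-18,0],[0,0,6],5],[[5.4,-21,0],[0,0,7],5],[[5.4,-24,0],[0,0,8],5],[[5.4,-27,0],[0,0,9],5],[[5.4,-30,0],[0,0,10],5],[[5.4,-32,0],[0,0,11],5],[[5.4,-33,0],[0,0,11.7],5],[[5.4,-33.4,0],[0,0,11.7],5],[[5.4,-33.4,1],[0,0,11.7],5],[[5.4,-33.4,2.5],[0,0,11.7],5],[[5.4,-33.4,4],[0,0,11.7],5],[[5.4,-33.4,4.3],[0,0,11.7],5],[[5.4,-33.4,4.3],[0,0,11.7],5]]'
```

```text
time: 25.9
position: [0.513, 0.3113, 0.0552]
orientation: [0.001, 0.002, 1.0, 0.001]
ft_force: [-0.9, 0.0, -1.9]
gripper_width: 0.681
finger_force: 30.0
time: 27.9
position: [0.4564, -0.0221, 0.0097]
orientation: [-0.001, 0.103, 0.995, -0.0]
ft_force: [0.7, -0.5, -0.0]
gripper_width: 0.684
finger_force: 30.0
```

```bash
python3 -m crank '[[[0,0,0.8],[0,0,0],5],[[0,0,1.6],[0,0,0],5],[[0,0,2],[0,0,0],5],[[0,0,2.1],[0,0,0],5],[[0,0,2.1],[0,0,0],5]]'
python3 - <<'E'
from h import *
t=snap("top");s=snap("scene");np.savez("t7",**t);np.savez("s7",**s)
A=cv2.resize(t["pixels"][155:255,340:440,::-1],(400,400),interpolation=cv2.INTER_CUBIC)
B=cv2.resize(s["pixels"][160:260,330:430,::-1],(400,400),interpolation=cv2.INTER_CUBIC)
cv2.imwrite("pics/i7.png",np.hstack([A,B]))
E
```

```text
time: 28.4
position: [0.4569, -0.023, -0.0108]
orientation: [-0.0, 0.104, 0.995, -0.0]
ft_force: [0.5, 0.3, -1.5]
gripper_width: 0.683
finger_force: 30.0
```

View pics/i7.png

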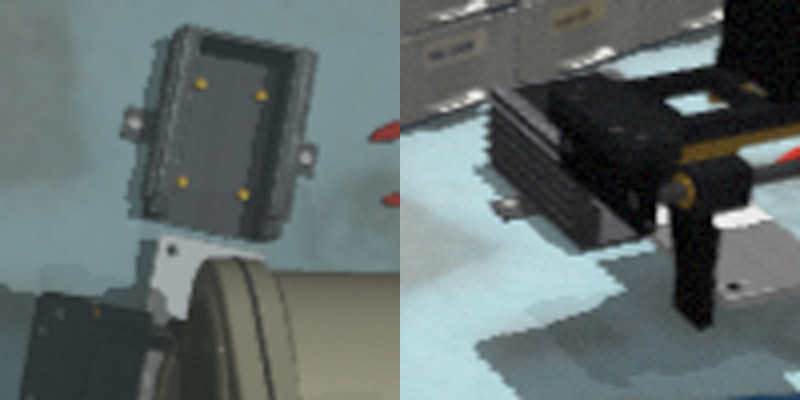

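The top view (left) shows the plate's far-left hole at (172,249), its far-left corner at (158,237) and the mouth just ahead. The scene view shows the finger below the mouth with the plate level. I'll measure the hole for the camera's bias and compare with the housing axis.

Run:
```python
from h import *
t=dict(np.load("t7.npz"));s=dict(np.load("s7.npz"));st=arm.sense();p=st["position"];w,x,y,z=st["orientation"]
R=Rot.from_quat([x,y,z,w]).as_matrix();ax=-R[:,0];ay=R[:,1];print("yaw",np.degrees(np.arctan2(ax[1],ax[0])))
for dx in(32.5,):
    hole=p+ax*(dx+45.8)/1e3+ay*.0223;hole[2]=.035
o=dark(t,(172/4+339.6,249/4+154.6),3);m=onz(t,o,.035);print("hole exp",hole.round(4),"seen",m.round(4))
sh=onz  # standoffs seen in top at z .0127
S=np.array([onz(t,q,.0127) for q in((389.5,175.5),(404.5,178.5),(385.5,200),(400.5,203.5))]);c=S.mean(0)
yaw=np.radians(-11.9);hx=np.array([np.cos(yaw),np.sin(yaw),0]);hy=np.array([-hx[1],hx[0],0])
print("centre",c.round(4));d=m-c;print("hole in housing frame (mm)",d@hx*1e3,d@hy*1e3,"want y 22.3")
d=hole-c;print("robot-frame hole",d@hx*1e3,d@hy*1e3)
# plate far edge line in top view
g=cv2.cvtColor(t["pixels"],cv2.COLOR_RGB2GRAY).astype(int)
for v in(214,217,220,223,226):print(v,g[v,372:396].tolist())
# near-right hole in scene
q=dark(s,(734/4-100+329.6,287/4+159.6),3);nr=p+ax*(32.5-45.8)/1e3-ay*.0223;nr[2]=.035
print("near hole seen",q.round(1),"proj z.035",proj(s,nr).round(1),"z.031",proj(s,nr-[0,0,.004]).round(1))
```

```text
yaw -11.936116978749526
hole exp [ 0.5384 -0.0173  0.035 ] seen [ 0.5394 -0.0182  0.035 ]
centre [ 0.6062 -0.053   0.0127]
hole in housing frame (mm) -72.53839737711408 20.255687181525044 want y 22.3
robot-frame hole -73.7456403109579 20.929145528060744
214 [139, 139, 134, 122, 122, 122, 121, 130, 154, 167, 167, 166, 159, 153, 141, 133, 138, 135, 132, 127, 127, 129, 129, 121]
217 [138, 136, 119, 80, 79, 81, 83, 121, 163, 138, 62, 82, 136, 167, 168, 167, 167, 167, 167, 167, 166, 167, 167, 167]
220 [135, 126, 80, 80, 80, 78, 115, 167, 167, 167, 166, 167, 167, 167, 167, 167, 167, 160, 122, 61, 65, 74, 81, 83]
223 [136, 125, 80, 77, 77, 88, 132, 168, 166, 168, 167, 167, 167, 168, 165, 166, 150, 76, 62, 61, 59, 62, 75, 96]
226 [108, 77, 76, 76, 74, 107, 158, 160, 167, 167, 168, 167, 167, 168, 167, 153, 77, 61, 62, 65, 63, 60, 62, 82]
near hole seen [412.9 231.5] proj z.035 [434.  227.7] z.031 [433.8 229.6]
```

Run:
```python
from h import *
s=dict(np.load("s7.npz"));t=dict(np.load("t7.npz"));st=arm.sense();p=st["position"];w,x,y,z=st["orientation"]
R=Rot.from_quat([x,y,z,w]).as_matrix();ax=-R[:,0];ay=R[:,1]
q=dark(s,(412.9,231.5),3)
nl=p+ax*(32.5-45.8)/1e3+ay*.0223
for z in(.027,.031,.035,.039,.043): nl[2]=z;print(z,proj(s,nl).round(1))
print("seen",q)
# calibrate scene bias on the housing: wall-top mouth corner & tabs
yaw=np.radians(-11.9);hx=np.array([np.cos(yaw),np.sin(yaw),0]);hy=np.array([-hx[1],hx[0],0]);c=np.array([.606,-.0535,0])
for n,a in(("mouth L wall bottom outer",(-50,39,0)),("mouth L wall top outer",(-50,39,46))):
    X=c+hx*a[0]/1e3+hy*a[1]/1e3+[0,0,a[2]/1e3];u=proj(s,X);print(n,u.round(1),"crop",((u-[330,160])*4+[400,0]).round(0))
```

```text
0.027 [412.5 236.3]
0.031 [412.6 234.4]
0.035 [412.8 232.5]
0.039 [413.  230.5]
0.043 [413.1 228.5]
seen [412.73314607 232.15449438]
mouth L wall bottom outer [372.8 223.2] crop [571. 253.]
mouth L wall top outer [373.8 202.5] crop [575. 170.]
```

Plate height (about 35.5 mm at its top) and heading fit the grooves. I'll shift it 1 mm sideways and feed it in slowly.

```bash
python3 -m crank '[[[-0.3,0.1,0],[0,0,0],5],[[-0.6,0.1,0],[0,0,0],5],[[-0.9,0.1,0],[0,0,0],5],[[-1.2,0.1,0],[0,0,0],5],[[-1.4,0.1,0],[0,0,0],5],[[-1.6,0.1,0],[0,0,0],5],[[-1.7,0.1,0],[0,0,0],5],[[-1.8,0.1,0],[0,0,0],5]]' && python3 -m crank '[[[-0.1,0,0],[0,0,0],5],[[-0.2,0,0],[0,0,0],5],[[-0.3,0,0],[0,0,0],5],[[-0.4,0,0],[0,0,0],5]]' && python3 -m crank '[[[-0.1,0,0],[0,0,0],5],[[-0.2,0,0],[0,0,0],5],[[-0.3,0,0],[0,0,0],5],[[-0.4,0,0],[0,0,0],5]]'
```

```text
time: 29.3
position: [0.4748, -0.0257, -0.0107]
orientation: [-0.0, 0.104, 0.995, 0.0]
ft_force: [0.1, -0.4, -1.5]
gripper_width: 0.684
finger_force: 30.0
time: 29.7
position: [0.4787, -0.0265, -0.0107]
orientation: [-0.0, 0.104, 0.995, 0.0]
ft_force: [1.1, -0.2, -1.2]
gripper_width: 0.679
finger_force: 30.0
time: 30.1
position: [0.4827, -0.0274, -0.0107]
orientation: [0.0, 0.104, 0.995, 0.0]
ft_force: [0.1, 0.5, -1.1]
gripper_width: 0.688
finger_force: 30.0
```

```bash
python3 -m crank '[[[-0.2,0,0],[0,0,0],5],[[-0.4,0,0],[0,0,0],5],[[-0.6,0,0],[0,0,0],5],[[-0.8,0,0],[0,0,0],5]]' | grep -E "pos|ft_f" && python3 -m crank '[[[-0.2,0,0],[0,0,0],5],[[-0.4,0,0],[0,0,0],5],[[-0.6,0,0],[0,0,0],5],[[-0.8,0,0],[0,0,0],5]]'| grep -E "pos|ft_f"
```

```text
position: [0.4906, -0.029, -0.0107]
ft_force: [0.4, -1.0, -1.7]
position: [0.4984, -0.0307, -0.0107]
ft_force: [0.4, -0.2, -0.8]
```

```bash
python3 -m crank '[[[-0.25,0,0],[0,0,0],5],[[-0.5,0,0],[0,0,0],5],[[-0.75,0,0],[0,0,0],5],[[-1,0,0],[0,0,0],5],[[-1.25,0,0],[0,0,0],5],[[-1.5,0,0],[0,0,0],5]]' | grep -E "pos|ft_f" && python3 -m crank '[[[-0.25,0,0],[0,0,0],5],[[-0.5,0,0],[0,0,0],5],[[-0.75,0,0],[0,0,0],5],[[-1,0,0],[0,0,0],5],[[-1.25,0,0],[0,0,0],5],[[-1.5,0,0],[0,0,0],5]]' | grep -E "pos|ft_f|ori"
```

```text
position: [0.5131, -0.0338, -0.0107]
ft_force: [0.4, -0.2, -1.3]
position: [0.5278, -0.0369, -0.0107]
orientation: [-0.0, 0.104, 0.995, 0.0]
ft_force: [0.3, 0.4, -1.0]
```

```bash
python3 -m crank '[[[-0.25,0,0],[0,0,0],5],[[-0.5,0,0],[0,0,0],5],[[-0.75,0,0],[0,0,0],5],[[-1,0,0],[0,0,0],5],[[-1,0,0],[0,0,0],5]]' | grep -E "pos|ft_f" && python3 -m crank '[[[0,0,0],[0,0,0],6.2],[[0,0,0],[0,0,0],6.6],[[0,0,0],[0,0,0],8.0],[[0,0,0],[0,0,0],8.5],[[0,0,0],[0,0,0],8.5],[[0.5,0,0],[0,0,0],8.5],[[2,0,0],[0,0,0],8.5],[[4,0,0],[0,0,0],8.5],[[4.8,0,0],[0,0,0],8.5],[[4.8,0,0],[0,0,0],0],[[4.8,0,0],[0,0,0],0],[[4.8,0,0],[0,0,0],0],[[4.8,0,0],[0,0,0],0],[[4.8,0,0],[0,0,0],0],[[4.8,0,0],[0,0,0],0],[[4.8,0,0],[0,0,0],0]]'
python3 - <<'E'
from h import *
t=snap("top");np.savez("t8",**t)
g=cv2.cvtColor(t["pixels"],cv2.COLOR_RGB2GRAY)
m=(cv2.inRange(t["pixels"],(140,140,140),(190,185,190)))[160:235,360:420]
n,_,st,c=cv2.connectedComponentsWithStats(m);print([(st[i].tolist(),(c[i]+[360,160]).round(1).tolist()) for i in range(1,n) if st[i,4]>30])
E
```

```text
position: [0.5377, -0.039, -0.0107]
ft_force: [-0.2, -0.3, -1.6]
time: 34.2
position: [0.4905, -0.029, -0.0107]
orientation: [-0.0, 0.104, 0.995, 0.0]
ft_force: [-0.3, -0.4, -0.2]
gripper_width: 0.425
finger_force: 0.0
[([20, 19, 29, 40, 448], [392.6, 193.8])]
```

```bash
python3 -m crank '[[[0,0,0],[0,0,0],0],[[0,0,0],[0,0,0],0],[[0,0,0],[0,0,0],0],[[0,0,0],[0,0,0],0],[[0,0,0],[0,0,0],0],[[0,0,0],[0,0,0],0],[[0,0,0],[0,0,0],0]]'|grep -E "time|grip" && python3 -m crank '[[[-0.2,0,0],[0,0,0],0],[[-0.4,0,0],[0,0,0],0],[[-0.6,0,0],[0,0,0],0],[[-0.8,0,0],[0,0,0],0],[[-1,0,0],[0,0,0],0],[[-1.2,0,0],[0,0,0],0]]' | grep -E "pos|ft_f"  && python3 -m crank '[[[-0.2,0,0],[0,0,0],0],[[-0.4,0,0],[0,0,0],0],[[-0.6,0,0],[0,0,0],0],[[-0.8,0,0],[0,0,0],0]]' | grep -E "pos|ft_f"
```

```text
time: 34.95
gripper_width: 0.004
position: [0.5023, -0.0315, -0.0107]
ft_force: [0.8, 0.6, 0.2]
position: [0.5101, -0.0331, -0.0107]
ft_force: [0.2, 0.3, -0.6]
```

```bash
python3 -m crank '[[[-0.2,0,0],[0,0,0],0],[[-0.4,0,0],[0,0,0],0],[[-0.6,0,0],[0,0,0],0],[[-0.8,0,0],[0,0,0],0],[[-1,0,0],[0,0,0],0],[[-1.2,0,0],[0,0,0],0]]' | grep -E "pos|ft_f"  && python3 -m crank '[[[-0.2,0,0],[0,0,0],0],[[-0.4,0,0],[0,0,0],0],[[-0.6,0,0],[0,0,0],0],[[-0.8,0,0],[0,0,0],0],[[-1,0,0],[0,0,0],0]]' | grep -E "pos|ft_f"
python3 - <<'E'
from h import *
t=snap("top");m=(cv2.inRange(t["pixels"],(140,140,140),(190,185,190)))[160:235,360:420]
n,_,st,c=cv2.connectedComponentsWithStats(m);print([(st[i].tolist(),(c[i]+[360,160]).round(1).tolist()) for i in range(1,n) if st[i,4]>30],arm.sense()["time"])
E
```

```text
position: [0.5219, -0.0356, -0.0107]
ft_force: [0.1, -0.6, -0.1]
position: [0.5317, -0.0377, -0.0107]
ft_force: [0.0, 0.4, -0.3]
[([25, 8, 14, 30, 208], [391.0, 181.9])] 37.1
```

```bash
cat > okx.py <<'E'
import sys
from rig import arm
s=arm.sense(); f=s["ft_force"];print([round(float(a),4) for a in s["position"]],[round(float(a),1) for a in f],flush=True)
sys.exit(int(f[0]<-2.2 or f[0]>2.2))
E
c="python3 okx.py"
python3 -m crank '[[[-0.1,0,0],[0,0,0],0],[[-0.2,0,0],[0,0,0],0],[[-0.3,0,0],[0,0,0],0]]' >/dev/null && $c && python3 -m crank '[[[-0.1,0,0],[0,0,0],0],[[-0.2,0,0],[0,0,0],0]]' >/dev/null && $c && python3 -m crank '[[[-0.05,0,0],[0,0,0],0],[[-0.1,0,0],[0,0,0],0]]' >/dev/null && $c && python3 -m crank '[[[-0.05,0,0],[0,0,0],0],[[-0.1,0,0],[0,0,0],0]]' >/dev/null && $c && python3 -m crank '[[[-0.05,0,0],[0,0,0],0],[[-0.1,0,0],[0,0,0],0]]' >/dev/null && $c && python3 -m crank '[[[-0.05,0,0],[0,0,0],0],[[-0.1,0,0],[0,0,0],0]]' >/dev/null && $c && python3 -m crank '[[[-0.05,0,0],[0,0,0],0],[[-0.1,0,0],[0,0,0],0]]' >/dev/null && $c && python3 -m crank '[[[-0.05,0,0],[0,0,0],0],[[-0.1,0,0],[0,0,0],0]]' >/dev/null && $c
```

```text
[0.5345, -0.0383, -0.0107] [0.0, 0.7, 0.7]
[0.5365, -0.0387, -0.0107] [-1.1, -0.5, 1.1]
[0.5374, -0.0389, -0.0107] [-0.2, 0.5, -0.0]
[0.538, -0.039, -0.0108] [-2.0, 2.1, 1.0]
[0.5381, -0.039, -0.011] [-7.5, 1.4, 4.5]
```

```bash
python3 -m crank '[[[0,0,0],[0,0,0],0]]'|grep ft_f
python3 - <<'E'
from h import *
t=snap("top");s=snap("scene")
yaw=np.radians(-11.9);hx=np.array([np.cos(yaw),np.sin(yaw),0]);hy=np.array([-hx[1],hx[0],0]);c=np.array([.606,-.0535,0])
for a,b in((45.8,22.3),(45.8,-22.3),(-45.8,22.3)):
    X=c+hx*a/1e3+hy*b/1e3+[0,0,.035];u=proj(t,X);q=dark(t,u,4);Y=onz(t,q,.035)-c
    print((a,b),u.round(1),q.round(1),"seen h",(Y@hx*1e3).round(1),(Y@hy*1e3).round(1))
    print(cv2.cvtColor(t["pixels"],cv2.COLOR_RGB2GRAY)[int(round(u[1]))-7:int(round(u[1]))+8,int(round(u[0]))-4:int(round(u[0]))+5])
E
```

```text
ft_force: [-6.9, 2.2, 3.2]
(45.8, 22.3) [390.8 166.8] [391.9 164.8] seen h 50.9 20.7
[[133 137 135 139 139 139 139 141 139]
 [102 114 115 134 132 134 137 140 140]
 [ 88  91  93 100  92 101 118 133 133]
 [ 96  88  83  81  85  81  78  83  91]
 [ 95  88  81  68  52  49  53  61  72]
 [ 90  83  85 103 104 101  99  90  61]
 [ 92  84 100 145 166 169 168 159 117]
 [ 98  81  94 115 148 168 169 168 168]
 [ 90  84  92  64 109 166 168 169 168]
 [ 92  80  83  81 109 157 168 169 169]
 [ 83  91 120 138 147 168 168 169 167]
 [ 82 104 153 169 168 167 168 168 168]
 [ 80 105 153 168 168 168 168 168 168]
 [ 81 121 169 168 168 169 168 168 168]
 [ 86 127 169 168 168 169 169 168 168]]
(45.8, -22.3) [410.  170.5] [407.1 170. ] seen h 45.7 -15.6
[[ 61  70  98 116 117 117 117 110  77]
 [ 60  65  92 118 120 121 119 117  96]
 [ 61  64  89 117 122 122 123 122 110]
 [ 61  62  82 117 125 125 125 125 113]
 [ 67  61  80 115 128 127 127 126 115]
 [ 70  62  76 113 126 126 127 126 119]
 [ 81  60  74 111 126 127 127 127 119]
 [ 90  61  72 107 126 127 126 127 119]
 [ 82  65  73 104 124 126 127 127 123]
 [ 83  65  69 100 
[... 289 characters left out ...]
50  44  44  45  50]
 [ 47  49  46  46  44  45  44  44  57]
 [ 47  46  46  44  43  46  44  47  62]
 [ 51  47  48  46  44  45  45  53  64]
 [ 62  60  59  50  51  47  48  57  69]
 [ 49  54  50  44  52  53  55  60  69]
 [ 52  49  41  42  45  44  50  61  72]
 [ 55  51  45  41  45  46  50  63  73]
 [ 54  50  43  42  44  45  50  62  72]
 [ 52  49  42  42  45  44  50  62  73]
 [ 64  54  40  43  44  44  49  63  72]
 [105  78  38  45  44  44  49  63  72]
 [ 99  73  40  46  45  45  50  63  72]
 [ 71  54  43  46  46  43  48  62  70]
 [ 74  44  42  45  43  43  48  57  68]]h.py:24: RuntimeWarning: invalid value encountered in scalar divide
  return np.array([u+(w*xx).sum()/w.sum(),v+(w*yy).sum()/w.sum()])
```

```bash
python3 -m crank '[[[-0.03,0,0],[0,0,0],0],[[-0.06,0,0],[0,0,0],0],[[-0.06,0,0],[0,0,0],0]]'|grep -E "pos|ft_f"
python3 - <<'E'
from h import *
t=snap("top")
# sample the top view along the housing axis at z=.035 (plate top) beyond far edge, several lateral offsets
yaw=np.radians(-11.9);hx=np.array([np.cos(yaw),np.sin(yaw),0]);hy=np.array([-hx[1],hx[0],0]);c=np.array([.606,-.0535,.035])
g=cv2.cvtColor(t["pixels"],cv2.COLOR_RGB2GRAY).astype(np.float32)
for b in(15,8,0,-8):
    U=np.array([proj(t,c+hx*a/1e3+hy*b/1e3) for a in range(46,70)],np.float32)
    print(b,cv2.remap(g,U[None,:,0],U[None,:,1],1)[0].astype(int).tolist())
for n,a,z in(("panel inner top edge",55,.046),("panel inner at plate top",55,.035)):
    print(n,proj(t,c*[1,1,0]+hx*a/1e3+[0,0,z]).round(2))
E
```

```text
position: [0.5381, -0.039, -0.0112]
ft_force: [-8.7, 2.3, 4.4]
15 [168, 167, 160, 150, 124, 95, 74, 69, 66, 76, 85, 100, 118, 133, 136, 139, 140, 140, 140, 140, 140, 140, 140, 139]
8 [168, 167, 167, 143, 113, 89, 69, 49, 62, 74, 87, 102, 117, 126, 134, 137, 138, 139, 139, 139, 139, 139, 139, 139]
0 [48, 49, 51, 53, 55, 57, 59, 60, 60, 60, 60, 60, 60, 60, 64, 69, 72, 74, 75, 79, 85, 94, 106, 116]
-8 [58, 58, 60, 62, 64, 66, 68, 71, 72, 71, 70, 69, 67, 65, 62, 61, 60, 60, 60, 60, 60, 61, 62, 62]
panel inner top edge [402.07 163.73]
panel inner at plate top [401.08 164.82]
```

Run:
```python
from h import *
t=dict(np.load("t6.npz"));g=cv2.cvtColor(t["pixels"],cv2.COLOR_RGB2GRAY).astype(np.float32)
yaw=np.radians(-11.9);hx=np.array([np.cos(yaw),np.sin(yaw),0]);hy=np.array([-hx[1],hx[0],0]);c=np.array([.606,-.0535,0])
def line(b,z,r):
    U=np.array([proj(t,c+hx*a/1e3+hy*b/1e3+[0,0,z]) for a in r],np.float32)
    return cv2.remap(g,U[None,:,0],U[None,:,1],1)[0].astype(int).tolist()
for b in(34,20,0,-20,-34):print("mouth z0",b,"from -66",line(b,0,range(-66,-40,1)))
for b in(34,20,0,-20,-34):print("end z46 ",b,"from 44",line(b,.046,range(44,68,1)))
```

```text
mouth z0 34 from -66 [139, 139, 139, 139, 140, 140, 140, 140, 140, 137, 129, 121, 101, 81, 66, 58, 52, 55, 58, 61, 61, 62, 61, 59, 57, 56]
mouth z0 20 from -66 [140, 139, 139, 139, 139, 139, 139, 139, 139, 139, 128, 119, 109, 100, 92, 90, 88, 87, 87, 86, 86, 86, 86, 86, 86, 87]
mouth z0 0 from -66 [137, 137, 137, 137, 138, 138, 138, 138, 138, 135, 132, 122, 107, 94, 90, 87, 86, 85, 85, 85, 85, 86, 86, 86, 86, 86]
mouth z0 -20 from -66 [134, 134, 135, 136, 137, 138, 138, 138, 138, 138, 134, 115, 95, 87, 82, 79, 79, 78, 77, 76, 74, 73, 72, 71, 69, 71]
mouth z0 -34 from -66 [133, 133, 133, 134, 134, 135, 136, 137, 138, 138, 138, 121, 100, 82, 72, 61, 62, 62, 62, 62, 63, 64, 64, 64, 64, 63]
end z46  34 from 44 [103, 103, 100, 97, 96, 95, 95, 92, 89, 92, 99, 107, 119, 132, 135, 137, 138, 138, 138, 138, 138, 137, 136, 136]
end z46  20 from 44 [47, 48, 48, 48, 48, 49, 52, 60, 72, 84, 101, 121, 128, 134, 138, 138, 138, 138, 138, 138, 139, 139, 139, 138]
end z46  0 from 44 [48, 46, 47, 47, 47, 47, 53, 68, 82, 89, 97, 110, 123, 133, 136, 138, 138, 138, 138, 138, 138, 138, 138, 138]
end z46  -20 from 44 [49, 49, 48, 48, 48, 49, 61, 74, 83, 89, 100, 115, 131, 134, 138, 139, 139, 139, 139, 139, 138, 137, 137, 138]
end z46  -34 from 44 [105, 103, 102, 101, 101, 102, 100, 97, 97, 103, 110, 121, 131, 135, 137, 138, 138, 138, 138, 138, 138, 138, 137, 137]
```

The bench line at the mouth is at -54.3 and the panel's inner edge is at about +51 in my coordinates. So the true origin is about 4 mm nearer, and the plate's far edge at +50 is against the closed end. I'll back off and lift clear.

```bash
python3 -m crank '[[[0.1,0,0],[0,0,0],0],[[0.5,0,0],[0,0,0],0],[[2,0,0],[0,0,0],0],[[5,0,0],[0,0,0],0],[[5,0,-3],[0,0,0],0],[[6,0,-7],[0,0,0],0],[[6,0,-11],[0,0,0],0],[[6,0,-13],[0,0,0],0],[[6,0,-13],[0,0,0],0],[[6,0,-13],[0,0,0],0]]' | grep -E "time|pos|ft_f"
python3 - <<'E'
from h import *
t=snap("top")
yaw=np.radians(-11.9);hx=np.array([np.cos(yaw),np.sin(yaw),0]);hy=np.array([-hx[1],hx[0],0]);c=np.array([.606,-.0535,.035])
g=cv2.cvtColor(t["pixels"],cv2.COLOR_RGB2GRAY).astype(np.float32)
for b in(22,15,8):
    U=np.array([proj(t,c+hx*a/1e3+hy*b/1e3) for a in range(36,64)],np.float32)
    print(b,cv2.remap(g,U[None,:,0],U[None,:,1],1)[0].astype(int).tolist())
    U=np.array([proj(t,c+hx*a/1e3+hy*b/1e3) for a in range(-70,-45)],np.float32)
    print(b,"near",cv2.remap(g,U[None,:,0],U[None,:,1],1)[0].astype(int).tolist())
# plate_2 still in the tray? far/front hole positions, top view
for q in((157,74),(234,74),(152,233),(229,233)):
    o=dark(t,(q[0]/4+189.6,q[1]/4+156.6),3);print(o.round(1),onz(t,o,.034).round(4))
E
```

```text
time: 39.75
position: [0.4815, -0.027, 0.1193]
ft_force: [-0.1, 0.1, 0.1]
22 [165, 155, 144, 126, 110, 99, 98, 99, 119, 137, 151, 160, 160, 135, 110, 86, 65, 57, 70, 83, 90, 97, 109, 122, 133, 136, 138, 139]
22 near [124, 126, 129, 128, 128, 118, 103, 91, 85, 78, 106, 136, 151, 160, 164, 159, 152, 132, 112, 102, 97, 102, 126, 147, 155]
15 [168, 168, 168, 168, 168, 168, 168, 168, 168, 168, 168, 164, 150, 134, 110, 86, 69, 68, 67, 76, 86, 100, 119, 134, 137, 139, 139, 139]
15 near [124, 128, 129, 129, 120, 105, 93, 87, 80, 86, 96, 115, 141, 160, 164, 167, 167, 167, 167, 167, 168, 168, 168, 167, 167]
8 [168, 168, 168, 168, 167, 167, 167, 168, 168, 168, 168, 168, 168, 144, 114, 90, 71, 53, 65, 76, 88, 102, 117, 125, 133, 136, 138, 139]
8 near [117, 122, 125, 128, 128, 127, 111, 96, 85, 77, 91, 127, 157, 162, 167, 167, 167, 167, 167, 167, 167, 167, 167, 167, 168]
[228.2 174.3] [0.6421 0.3358 0.034 ]
[248.3 173.9] [0.6426 0.2891 0.034 ]
[227.7 215.1] [0.5472 0.3345 0.034 ]
[246.9 215.4] [0.5461 0.2905 0.034 ]
```

The plate spans -59.3 to +50 with the mouth at -54.3, so it stands 5 mm proud as specified. The plate beneath has stayed in place.

```bash
python3 -c "
from rig import arm
print(arm.hand_in())"
```

```text
the job is handed in; nothing more can be done
None
```

The top plate is fully home in the housing, its near edge 5 mm proud of the mouth. The next plate down is still in place in the tray, and the job was handed in at about 40 s; the hand-in gave no verdict.

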